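# Ball-test a dished caseback through a quarter turn

### The job

Check that the dished chrome caseback runs true: first lay the aluminium straightedge flat on the counter with its graduated long edge flush along the cradle's straight front edge, about centred on it, and let go of it. Then grip the caseback by its two ears, lift it straight up off the cradle without tipping it or touching the loose ball, and only then turn it level through a quarter turn, so that its red index line runs parallel to the straightedge and the ball stays in the centre. Finish still holding it there, level and at rest, directly above its cradle and with its underside at least 10 cm above the counter; leave the straightedge flush and the other things on the counter alone.

Things in the scene. Friction and masses are not known exactly. Their poses are not given: they have to be found in the camera images.
- cradle: Grey plastic watch cradle, fixed to the counter; stands left or right, turned somewhat. Origin: on the counter, under the axis of its round pedestal; z up. Base plate 12 mm high, x = -66 to +44 mm, y = -55 to +55 mm. Pedestal 40 mm in diameter, 30 mm high, topped by a 3 mm high socket rim (32 mm bore) in which the caseback's foot stands loosely.
- front_edge (a point): Middle of the cradle base's straight front edge: the upright face on the robot's side, at x = -66 mm in the cradle's frame, z = 12 mm (its top), running 110 mm along the cradle's y. The straightedge is to be laid along it.
- caseback: Loose chrome dished caseback, 51 mm wide, 48 to 84 g, its underside 30 mm above the counter. Origin: centre of the underside of its 28 mm foot; z up. Its floor is a cone falling 8 degrees to the centre, there 7.5 mm above the origin; rim at 16 mm. Two flat upright ears, 22 mm long (x), 4 mm thick, at y = +-26 mm: grip across both from above, 56 mm over all.
- index (a point): Red mark on the caseback's rim at x = +24, y = 0, z = +16 mm in its frame; a like mark faces it at x = -24 mm. The index line through both is the caseback's x axis, at right angles to the line through the ears. At the start it is within 0.12 rad of square to the cradle's front edge.
- ear (a point): Centre of the ear at the caseback's +y side (x = 0, y = +26, z = +15 mm in its frame): the ears reach from 8 to 22 mm above the caseback's origin.
- ball_center (a point): Centre of the loose brass ball, 14 mm in diameter, 11 g, lying in the middle of the caseback's dish, its centre 14.6 mm above the caseback's origin. It rolls off centre if the dish is tipped more than about 8 degrees or jerked (sideways acceleration above about 1.3 m/s2).
- straightedge: Loose aluminium straightedge, 180 to 290 g, lying flat. Origin: centre of its underside; z up. Bar 140 mm long along y, 40 mm wide (x = -20 to +20 mm), 8 mm thick. The graduated long edge to be laid flush is the face at x = +20 mm, away from the black grip rib; it starts turned roughly (within 1 rad) as it will have to lie.
- rib_top (a point): Middle of the top of the straightedge's black upright grip rib (x = -8, y = 0, z = +34 mm in its frame). The rib is 12 mm thick (along x), 60 mm long (along y) and rises 26 mm from the bar: pinch it across its thickness from above, with the fingertips about 17 mm above the counter so that they pass over the cradle's 12 mm base.
- edge_left (a point): Point on the straightedge's graduated edge near its +y end (x = +20, y = +65, z = +4 mm in its frame).
- edge_right (a point): Point on the straightedge's graduated edge near its -y end (x = +20, y = -65, z = +4 mm in its frame).
- opener: Loose steel two-pronged caseback opener with black handle, 155 mm long, bystander. Origin near its middle.
- cell0: Loose silver coin cell, 24 mm across, 5 mm thick, bystander.
- cell1: Second silver coin cell, same size, bystander.
- tweezer_stand: Small brass tweezer stand, 48 mm foot, 85 mm high with the tweezers, bystander.
- screwdriver: Loose screwdriver, 120 mm long, bystander.
- bulb_jar: Small glass jar, 48 mm across, 55 mm high, bystander.
- ball: The same brass ball as a body; its origin turns with it as it rolls, so use its centre point instead.
Mind the look-alikes: they are no part of the job. Of the things shaped like the straightedge, the aluminium one is meant.

How it is judged:
By the outcome, as a careful person would: the job done as asked, in the order asked, and still so for the second after the job is handed in, while the arm keeps its last pose, push and grip.
It also fails if it takes over 70 s, if anything falls off the work surface, if the arm or the gripper's body presses on something with over 40 N, if the wrist force passes 120 N, or if a joint passes its speed limit or range.

### The arm

A 6-joint arm with a two-finger parallel gripper is mounted at the origin on the work surface. World frame = base frame: x ahead of the robot, y to its left, z up, the work surface at z = 0. Lengths are in mm, angles in rad, forces in N, time in s.
With the tool pointing down it reaches from about 350 to 975 mm from the base axis. Payload 7.1 kg.
Tool frame: the origin (TCP) lies on the centre line of the jaws, within the pads' length; the fingertips stand 17 mm ahead of it and the grasp point (between the pads) lies 2 mm behind it (tip_extent is the distance from the TCP to the fingertips, in mm); z points along the fingers, y is the line along which they close (so a half turn about z gives the same grasp; the last joint's range is limited). The gripper opens to 88 mm and grips with 3 to 60 N. Pads are 20 mm wide; open, the fingers measure 115 mm over their backs; the gripper's body (75 mm by 178 mm) begins 61 mm behind the grasp point.
Start: joints at [1.199, 0.423, 1.63, -0, 1.089, -0.019], TCP at [215.922, 586.5, 239.675] pointing down, gripper open.
Joint ranges: [-3, 3], [-0.9, 2.11], [0.09, 2.58], [-1.31, 4.45], [0.11, 2.69], [-2.54, 2.54]. Speed limits (rad/s): [2.39, 2.39, 3.01, 3.14, 3.14, 3.14].

### API

Orientations are given as a rotation vector (axis times angle).
In Python, from workcell import get_obs, get_image, camera_model, close_job, look_for, outline_of, pinpoint, tip_extent gives the robot as it stands.
- The arm moves only by the shell command python3 -m jog 'ROWS'. ROWS is text: rows parted by semicolons, each of 7 numbers parted by spaces: the shift along the tool's x, y, z as a fraction of full scale, then the turn, a rotation vector about the tool's x, y, z as a fraction of full scale, then the closure, from -1 (fully open) to 1 (shut). A call has 1 to 8 rows; each row is the pose to reach, as a shift and turn from the pose commanded when the call began, along the tool's axes at that moment; what a row does not reach only later rows make up. Full scale, the value 1, is 0.2 m for a shift and 30 degrees for a turn. A row lasts 1/10 s, in which the tool goes at most 50 mm and 8.59 degrees, less where a joint would pass 70% of its speed; a pose out of reach is approached as far as the arm can. A call with a number of a shift or a turn outside -1 to 1 is refused whole. A call with a gripper value outside its range is refused whole. The fingers move at their own pace and stop on an object; the grip force is fixed at half the most. Time passes only in rows, so rows that repeat a pose let the fingers close. It gives the time, the measured TCP pose, the force, the opening and the grip force at its end, in the units of the state.
- get_obs(): the state, without advancing time (a new reading comes with each control period).
- get_image(name): name is "side" or "top"; returns the picture (420x560x3 uint8, red, green, blue); there is no depth.
- camera_model(name): a dict with "fx", "fy", "cx", "cy" (pixels), "origin" and "orientation" of the camera in the world. Camera axes: x right, y down, z forward; pixel columns grow to the right and rows downward; lengths in mm; the calibration is good to about 2 mm. A picture is of the moment at which its call begins. camera_model takes no time and is no camera call.
- close_job(): hands the job in; it is judged then, once.
Trained networks look in the newest picture that a camera, given by its name, has taken for a name from the list of things; names that differ only in an ending like _2 or _b are one class to them, and where a whole thing is asked for, a point or a joint stands for the part that bears it (a point fixed in the world has none). Each returns a list of dicts, best first, with "confidence" (0 to 1); they miss things now and then, are a little off and sometimes report something else, mostly with a low value. They report only what shows in the picture. A call takes as long as a camera call. They do not tell look-alikes from the thing itself.
- look_for(target, camera): "xyz" ([x, y, z] in mm, in the coordinates of the camera as it stood for that picture, good to about 4 mm: the middle of the surface that is visible of it).
- outline_of(target, camera): "mask" (420x560 bool, what is visible of it).
- pinpoint(target, camera): "xyz" ([x, y, z] in mm, in the coordinates of the camera as it stood for that picture, good to about 4 mm: a listed point, or the origin of a listed thing).
The state is a dict: "t": time; "qpos": joint angles; "qvel": joint speeds; "joint_torque": joint torques, N m; "ee_pos": TCP position; "orientation": TCP orientation; "ft_force": force on the tool from outside, world axes, zero at the start; "moment": the same for the moment, N m; "width": finger opening in mm; "grasp_force": force on a finger pad.
Only numpy, scipy, OpenCV 4.12 (cv2) and the standard library are available. Lean on these libraries where they do the work, as an engineer would, in place of code of your own. Each camera call takes 0.05 s, during which the arm holds its last target. There are 200 camera calls.

## Working session

There is one attempt and no reset: what is moved stays moved. The work goes in short steps, Python scripts to look and compute and a shell command to move; the robot and the scene stay as the last step left them, time stands still between calls to the robot, and variables do not carry over. Pictures are saved under pics/ and viewed, at most 10 in all, crops included, and the job is handed in when it is done.

```bash
mkdir -p pics; ls; cat > h.py <<'E'
import numpy as np, cv2
from scipy.spatial.transform import Rotation as R
from workcell import *
def cam(n):
    m=camera_model(n); o=np.array(m["orientation"],float)
    M=R.from_rotvec(o).as_matrix() if o.size==3 else (o.reshape(3,3) if o.size==9 else R.from_quat(o).as_matrix())
    return m,M,np.array(m["origin"],float)
def w(n,xyz):
    m,M,o=cam(n); return M@np.array(xyz)+o
def proj(n,P):
    m,M,o=cam(n); c=(np.atleast_2d(P)-o)@M
    return np.c_[m["fx"]*c[:,0]/c[:,2]+m["cx"],m["fy"]*c[:,1]/c[:,2]+m["cy"]]
def ray(n,uv,z):
    m,M,o=cam(n); uv=np.atleast_2d(uv).astype(float)
    d=np.c_[(uv[:,0]-m["cx"])/m["fx"],(uv[:,1]-m["cy"])/m["fy"],np.ones(len(uv))]@M.T
    return o+d*((z-o[2])/d[:,2])[:,None]
def snap(n,f=None):
    im=get_image(n)
    if f: cv2.imwrite("pics/"+f,cv2.cvtColor(im,cv2.COLOR_RGB2BGR))
    return im
E
python3 - <<'E'
from h import *
print(camera_model("top"),camera_model("side"),tip_extent)
for n in("top","side"):
    snap(n,n+"0.png")
    for t in("front_edge","index","ear","ball_center","rib_top","edge_left","edge_right","caseback","cradle","straightedge"):
        print(n,t,[(w(n,d["xyz"]).round(0).tolist(),round(d["confidence"],2)) for d in pinpoint(t,n)[:3]])
print(get_obs())
E
```

```text
pics
{'fx': 442.1273322565466, 'fy': 442.1273322565466, 'cx': 278.1324282608401, 'cy': 207.04385517389198, 'origin': array([ 433.12601584,  -35.70164702, 1009.07584799]), 'orientation': array([-2.14028057,  2.1204541 , -0.18427127])} {'fx': 481.1461520070525, 'fy': 481.1461520070525, 'cx': 276.9780965341817, 'cy': 210.5354632873517, 'origin': array([ 258.26507297, -871.74467217, 1078.54350718]), 'orientation': array([-2.36198296,  0.49789682, -0.18178143])} 17.0
top front_edge [([491.0, -232.0, 12.0], 0.8), ([553.0, -210.0, 27.0], 0.64)]
top index [([578.0, -201.0, 44.0], 0.75), ([572.0, 177.0, 36.0], 0.58), ([558.0, -209.0, 45.0], 0.5)]
top ear [([547.0, -185.0, 48.0], 0.81), ([583.0, 176.0, 2.0], 0.61)]
top ball_center [([558.0, -210.0, 45.0], 0.4)]
top rib_top [([512.0, 352.0, 35.0], 0.76), ([577.0, 175.0, 35.0], 0.72)]
top edge_left [([572.0, 246.0, 2.0], 0.96), ([480.0, 415.0, 5.0], 0.57)]
top edge_right [([628.0, 130.0, 3.0], 0.76), ([573.0, -200.0, 46.0], 0.28)]
top caseback [([583.0, 174.0, -0.0], 0.74), ([553.0, -210.0, 29.0], 0.69), ([545.0, -184.0, 46.0], 0.2)]
top cradle 
[... 824 characters left out ...]
)]
{'t': 1.1, 'qpos': array([ 1.19896970e+00,  4.23037467e-01,  1.62992797e+00,  1.75704280e-05,
        1.08858934e+00, -1.89841985e-02]), 'qvel': array([-9.86113264e-04,  2.85200256e-04, -2.78815114e-04,  5.55073375e-05,
        2.17879940e-03, -9.38149518e-04]), 'joint_torque': array([ 3.56427418e-04, -5.44577265e+01, -2.74046928e+01,  6.44871499e-02,
        1.66967284e-02, -3.34592983e-06]), 'ee_pos': array([215.93241661, 586.48725495, 239.70312637]), 'orientation': array([-5.51384188e-01, -3.09281912e+00, -6.31190014e-05]), 'ft_force': array([ 1.41217181, -0.13532242,  0.29734237]), 'moment': array([ 0.03236048, -0.02103286, -0.02190209]), 'grasp_force': 0.0, 'width': 87.4988657149223}
```

View pics/top0.png

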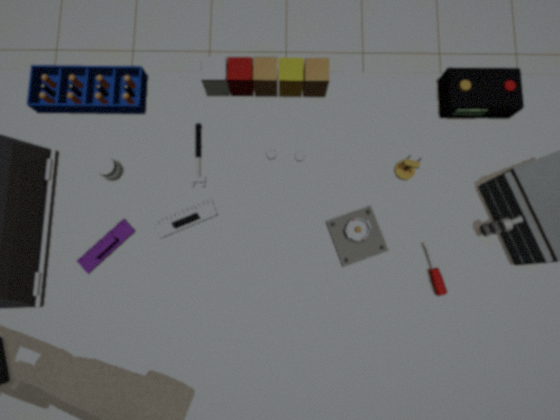

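View pics/side0.png

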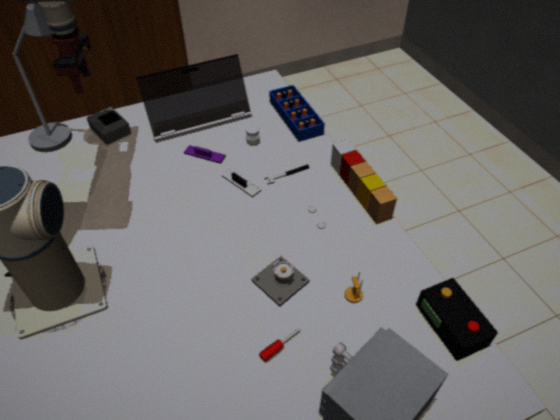

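The top picture shows the aluminium bar at about (187,218), with the purple look-alike at (106,246). The cradle with the caseback is at (357,237). Side view agrees. Next I'll refine the poses by fitting model silhouettes to the outlines.

```bash
cat > fit.py <<'E'
from h import *
from scipy.optimize import minimize
def box(x0,x1,y0,y1,z0,z1): return np.array([[x,y,z] for x in(x0,x1) for y in(y0,y1) for z in(z0,z1)],float)
MODEL={"cradle":[box(-66,44,-55,55,0,12)],"straightedge":[box(-20,20,-70,70,0,8),box(-14,-2,-30,30,8,34)]}
def place(p,P,z=0):
    c,s=np.cos(p[2]),np.sin(p[2]); return P@np.array([[c,s,0],[-s,c,0],[0,0,1]])+[p[0],p[1],z]
def sil(n,p,parts,S=4,z=0):
    im=np.zeros((420*S,560*S),np.uint8)
    for b in parts:
        h=cv2.convexHull(((proj(n,place(p,b,z))+.5)*S*16).astype(np.int32))
        cv2.fillConvexPoly(im,h,255,shift=4)
    return cv2.resize(im,(560,420),interpolation=cv2.INTER_AREA)/255.
def pick(t,n,near):
    q=proj(n,[near])[0]; best=None
    for d in outline_of(t,n):
        m=d["mask"]; v,u=np.nonzero(m)
        if len(u) and np.hypot(u.mean()-q[0],v.mean()-q[1])<20: return m,d["confidence"]
    return None,0
def fit(masks,p0,parts,z=0):
    def c(p): return sum(np.abs(sil(n,p,parts,z=z)-m).sum() for n,m in masks.items())
    best=None
    for k in range(3):
        r=minimize(c,p0,method="Nelder-Mead",options=dict(initial_simplex=np.array([p0,np.add(p0,[6,0,0]),np.add(p0,[0,6,0]),np.add(p0,[0,0,.1])]),xatol=.02,fatol=.1)); p0=r.x
    return r.x,r.fun
E
python3 - <<'E'
from fit import *
ims={n:snap(n) for n in("top","side")}
for t,p0 in(("cradle",[556,-207,.35]),("straightedge",[583,180,.42])):
    M={}
    for n in ims:
        m,c=pick(t,n,[p0[0],p0[1],10])
        print(t,n,c,None if m is None else m.sum())
        if m is not None:
            if t=="cradle":  # fill holes
                m=cv2.morphologyEx(m.astype(np.uint8),cv2.MORPH_CLOSE,np.ones((3,3)));cs,_=cv2.findContours(m,0,2)
                m=cv2.drawContours(m.copy(),cs,-1,1,-1).astype(bool)
            M[n]=m; print(fit({n:m},p0,MODEL[t]))
            np.save(f"{t}_{n}.npy",m)
    if len(M)==2: print("both",fit(M,p0,MODEL[t]))
for n,(u,v) in dict(top=(357,237),side=(281,278)).items():
    cv2.imwrite(f"pics/c_{n}.png",cv2.resize(cv2.cvtColor(ims[n],4)[v-40:v+40,u-40:u+40],(400,400),interpolation=cv2.INTER_CUBIC))
cv2.imwrite("pics/c.png",np.hstack([cv2.imread(f"pics/c_{n}.png") for n in("top","side")]))
E
```

```text
cradle top 0.8 1864
(array([ 5.53998525e+02, -2.09094431e+02,  3.41540613e-01]), np.float64(75.73333333333333))
cradle side 0.69 1308
(array([ 5.56288526e+02, -2.04671141e+02,  3.45952017e-01]), np.float64(339.1019607843137))
both (array([ 5.54163885e+02, -2.07720550e+02,  3.47982723e-01]), np.float64(506.57254901960783))
straightedge top 0.68 1097
(array([5.81170721e+02, 1.77171393e+02, 4.02633862e-01]), np.float64(61.1764705882353))
straightedge side 0.87 400
(array([5.83006071e+02, 1.81757818e+02, 3.97263916e-01]), np.float64(66.64705882352942))
both (array([5.81432402e+02, 1.77390485e+02, 3.98009425e-01]), np.float64(160.5529411764706))
```

View pics/c.png

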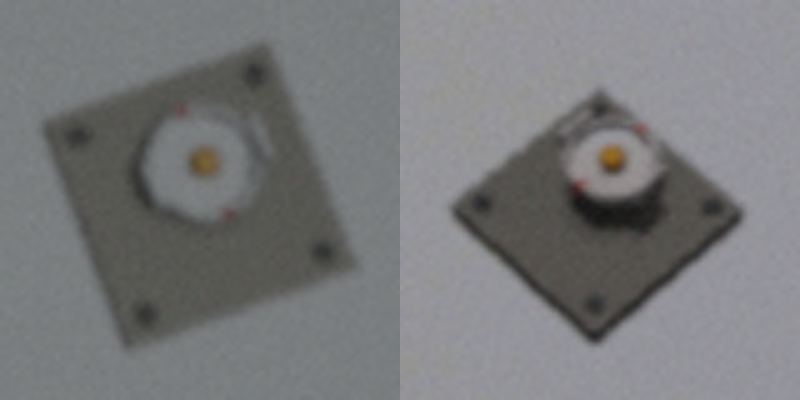

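```bash
cat > plan.py <<'E'
import sys
from h import *
def plan(x,y,z,a):
    o=get_obs(); Rt=R.from_rotvec(o["orientation"]).as_matrix()
    ty=np.arctan2(Rt[1,1],Rt[0,1]); d=(a-ty+np.pi/2)%np.pi-np.pi/2   # world turn of the closing axis
    T=Rt[:,2]; 
    s=Rt.T@(np.array([x,y,z])-o["ee_pos"])/200
    print("ee",o["ee_pos"].round(1),"ty",round(ty,3),"tilt",Rt[2].round(4),"q",np.round(o["qpos"],2),"w",round(o["width"],1),"gf",round(o["grasp_force"],1),"ft",np.round(o["ft_force"],1),"t",round(o["t"],1))
    wz=Rt.T@[0,0,d]; print("shift",s.round(4),"turn",(np.degrees(wz)/30).round(4),"world deg",round(np.degrees(d),2))
if __name__=="__main__": plan(*map(float,sys.argv[1:5]))
E
python3 plan.py 574.7 176.4 100 0.40
python3 - <<'E'
from h import *
t=[[353.2,219],[363,239.8]]
t=[[317+181/5,197+110/5],[317+230/5,197+214/5]]; s=[[241+580/5,238+186/5],[241+642/5,238+128/5]]
for n,q in(("top",t),("side",s)):
    P=ray(n,q,46); d=P[0]-P[1] if n=="top" else P[1]-P[0]; print(n,P.round(1).tolist(),P.mean(0),np.arctan2(d[1],d[0]),np.linalg.norm(d))
E
```

```text
ee [215.9 586.5 239.6] ty 1.218 tilt [ 0. -0. -1.] q [ 1.2   0.42  1.63  0.    1.09 -0.02] w 87.9 gf 0.0 ft [ 0.  -0.6  0.8] t 1.4
shift [-2.392  -1.3043  0.6982] turn [-0.0000e+00  1.0000e-04  1.5622e+00] world deg -46.87
top [[576.6, -199.6, 46.0], [530.9, -220.0, 46.0]] [ 553.79082133 -209.79869036   46.        ] 0.42129003757949723 50.07206473359343
side [[724.3, -302.3, 46.0], [772.4, -283.6, 46.0]] [ 748.35306402 -292.95198866   46.        ] 0.37065958960319045 51.674808637836584
```

```bash
r="-0.8 -0.435 0 0 0 0 -1"; 
python3 -m jog '-0.8 -0.435 0 0 0 0 -1;-0.8 -0.435 0 0 0 0 -1;-0.8 -0.435 0 0 0 0 -1;-0.8 -0.435 0 0 0 0 -1;-0.8 -0.435 0 0 0 0 -1' | tail -c 600
python3 -m jog '-0.8 -0.435 0 0 0 0 -1;-0.8 -0.435 0 0 0 0 -1;-0.8 -0.435 0 0 0 0 -1;-0.8 -0.435 0 0 0 0 -1;-0.8 -0.435 0 0 0 0 -1' | tail -c 100
python3 -m jog '-0.79 -0.434 0.3 0 0 0 -1;-0.79 -0.434 0.3 0 0 0 -1;-0.79 -0.434 0.3 0 0 0 -1;-0.79 -0.434 0.3 0 0 0 -1;-0.79 -0.434 0.3 0 0 0.5 -1;-0.79 -0.434 0.3 0 0 1 -1;-0.79 -0.434 0.3 0 0 1 -1;-0.79 -0.434 0.3 0 0 1 -1' | tail -c 100
python3 plan.py 574.7 176.4 34 0.40
```

```text
t: 1.9
ee_pos: [338.1, 446.9, 239.8]
orientation: [0.557, 3.091, -0.001]
ft_force: [0.1, 0.4, -0.5]
width: 87.9
grasp_force: 0.0
.9, 239.8]
orientation: [0.557, 3.091, 0.0]
ft_force: [0.5, 0.5, -0.6]
width: 87.6
grasp_force: 0.0
179.5]
orientation: [-1.339, -2.841, -0.0]
ft_force: [0.0, -0.1, -0.7]
width: 88.0
grasp_force: 0.0
ee [574.  178.2 179.5] ty 0.69 tilt [ 5.e-04 -0.e+00 -1.e+00] q [ 0.28  0.46  1.73  0.    0.95 -0.41] w 88.0 gf 0.0 ft [ 0.  -0.1 -0.7] t 3.2
shift [-0.0095 -0.0033  0.7274] turn [-3.000e-04  0.000e+00  5.536e-01] world deg -16.61
```

Turn, then descend halfway, and then check.

```bash
python3 -m jog '-0.0095 -0.0033 0 0 0 0.554 -1;-0.0095 -0.0033 0 0 0 0.554 -1;-0.0095 -0.0033 0 0 0 0.554 -1;-0.0095 -0.0033 0.25 0 0 0.554 -1;-0.0095 -0.0033 0.4 0 0 0.554 -1;-0.0095 -0.0033 0.4 0 0 0.554 -1;-0.0095 -0.0033 0.4 0 0 0.554 -1' | tail -c 100
python3 plan.py 574.7 176.4 34 0.40
python3 - <<'E'
from h import *
a=snap("top")[170:270,127:247];b=snap("side")[130:230,180:300]
cv2.imwrite("pics/d.png",cv2.resize(cv2.cvtColor(np.hstack([a,b]),4),(800,333),interpolation=cv2.INTER_CUBIC))
E
```

```text
99.8]
orientation: [-1.726, -2.624, 0.001]
ft_force: [1.2, -0.2, 0.6]
width: 87.8
grasp_force: 0.0
ee [575.  175.5  99.8] ty 0.407 tilt [ 2.e-04 -8.e-04 -1.e+00] q [ 0.28  0.57  1.76  0.    0.8  -0.13] w 87.8 gf 0.0 ft [ 1.2 -0.2  0.6] t 3.9
shift [0.0048 0.0009 0.329 ] turn [-0.      0.      0.0134] world deg -0.4
```

View pics/d.png

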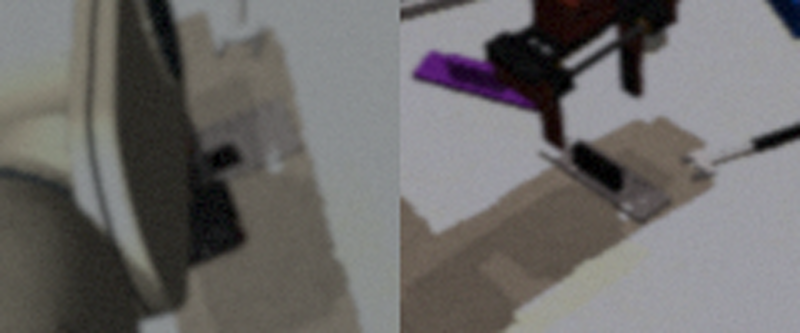

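```bash
python3 -m jog '0.0048 0.001 0 0 0 0.0134 0;0.0048 0.001 0 0 0 0.0134 0;0.0048 0.001 0 0 0 0.0134 0;0.0048 0.001 0 0 0 0.0134 0;0.0048 0.001 0.2 0 0 0.0134 0;0.0048 0.001 0.329 0 0 0.0134 0;0.0048 0.001 0.329 0 0 0.0134 0;0.0048 0.001 0.329 0 0 0.0134 0' | tail -c 100
python3 plan.py 574.7 176.4 34 0.40
python3 -m jog '0 0 0 0 0 0 1;0 0 0 0 0 0 1;0 0 0 0 0 0 1;0 0 0 0 0 0 1;0 0 0 0 0 0 1;0 0 0 0 0 0 1;0 0 0 0 0 0 1;0 0 0 0 0 0 1' | tail -c 100
python3 plan.py 574.7 176.4 34 0.40
```

```text
34.0]
orientation: [-1.739, -2.616, 0.001]
ft_force: [0.9, -0.1, 0.7]
width: 43.8
grasp_force: 0.0
ee [574.8 175.6  34. ] ty 0.397 tilt [ 1.e-04 -9.e-04 -1.e+00] q [ 0.28  0.68  1.78  0.    0.69 -0.12] w 43.8 gf 0.0 ft [ 0.9 -0.1  0.7] t 4.8
shift [ 0.0038  0.001  -0.0002] turn [ 0.     -0.     -0.0052] world deg 0.16
 34.5]
orientation: [1.739, 2.616, 0.001]
ft_force: [-1.7, -0.1, 6.1]
width: 11.5
grasp_force: 30.0
ee [575.2 175.8  34.5] ty 0.397 tilt [-1.e-04  6.e-04 -1.e+00] q [ 0.28  0.68  1.78 -0.    0.69 -0.12] w 11.5 gf 30.0 ft [-1.7 -0.1  6.1] t 5.6
shift [ 0.0038 -0.0009  0.0024] turn [-0.      0.     -0.0049] world deg 0.15
```

```bash
python3 -m jog '0 0 -0.1 0 0 0 1;0 0 -0.25 0 0 0 1;0 0 -0.4 0 0 0 1;0 0 -0.4 0 0 0 1;0 0 -0.4 0 0 0 1' | tail -c 130
python3 plan.py 459.2 -241.3 114.5 0.344
```

```text
t: 6.1
ee_pos: [574.8, 175.7, 113.8]
orientation: [1.739, 2.616, 0.001]
ft_force: [0.2, -0.1, -2.8]
width: 12.0
grasp_force: 30.0
ee [574.8 175.7 113.8] ty 0.397 tilt [-1.e-04  4.e-04 -1.e+00] q [ 0.28  0.55  1.76 -0.    0.83 -0.12] w 12.0 gf 30.0 ft [ 0.2 -0.1 -2.8] t 6.1
shift [-1.6988 -1.3395 -0.004 ] turn [ 0.     -0.      0.1018] world deg -3.05
```

```bash
python3 -m jog '-0.1 -0.08 0 0 0 0 1;-0.23 -0.18 0 0 0 0 1;-0.38 -0.3 0 0 0 0 1;-0.566 -0.446 0 0 0 0 1;-0.74 -0.58 0 0 0 0 1;-0.9 -0.71 0 0 0 0 1' | tail -c 130
python3 -m jog '-0.15 -0.118 0 0 0 0 1;-0.3 -0.237 0 0 0 0 1;-0.45 -0.355 0 0 0 0 1;-0.58 -0.457 0 0 0 0.05 1;-0.7 -0.55 0 0 0 0.1 1;-0.77 -0.605 0 0 0 0.1 1;-0.8 -0.63 0 0 0 0.1 1;-0.8 -0.63 0 0 0 0.1 1' | tail -c 130
python3 plan.py 459.2 -241.3 50 0.344
python3 - <<'E'
from fit import *
from scipy.spatial.transform import Rotation
o=get_obs()
for n in("top","side"):
    im=snap(n,f"e_{n}.png")
    for t in("rib_top","edge_left","edge_right","straightedge"):
        print(n,t,[(w(n,d["xyz"]).round(0).tolist(),round(d["confidence"],2)) for d in pinpoint(t,n)[:3]])
E
```

```text
6.7
ee_pos: [511.6, -46.7, 112.1]
orientation: [-1.738, -2.614, 0.002]
ft_force: [0.7, -0.5, -2.1]
width: 11.6
grasp_force: 30.0
t: 7.5
ee_pos: [458.3, -241.7, 112.7]
orientation: [-1.808, -2.567, 0.0]
ft_force: [1.1, 0.7, -2.8]
width: 11.8
grasp_force: 30.0
ee [ 458.3 -241.7  112.7] ty 0.344 tilt [ 0.0017 -0.0015 -1.    ] q [-0.51  0.46  1.94  0.    0.74 -0.85] w 11.8 gf 30.0 ft [ 1.1  0.7 -2.8] t 7.5
shift [-2.000e-04  5.200e-03  3.133e-01] turn [ 0.     -0.     -0.0008] world deg 0.02
top rib_top [([510.0, 352.0, 34.0], 0.8), ([455.0, -242.0, 112.0], 0.59)]
top edge_left [([460.0, -171.0, 84.0], 0.83), ([485.0, 414.0, 3.0], 0.61)]
top edge_right [([573.0, 327.0, -1.0], 0.59)]
top straightedge [([517.0, 358.0, -3.0], 0.81), ([467.0, -241.0, 79.0], 0.67)]
side rib_top [([460.0, -237.0, 111.0], 0.89), ([477.0, -379.0, 4.0], 0.72)]
side edge_left [([465.0, -167.0, 83.0], 0.62), ([542.0, -180.0, 42.0], 0.62)]
side edge_right [([513.0, -291.0, 81.0], 0.65)]
side straightedge [([471.0, -239.0, 79.0], 0.91), ([461.0, -239.0, 113.0], 0.68)]
```

View pics/e_side.png

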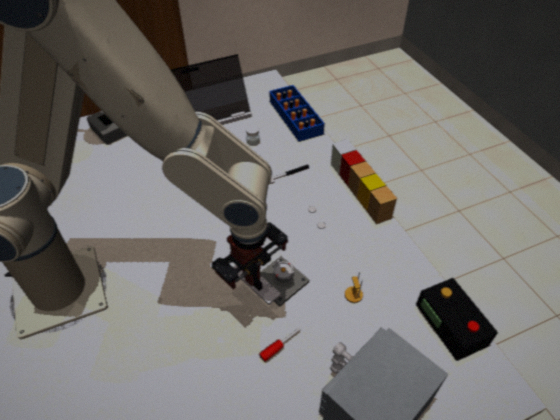

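```bash
python3 -m jog '0 0.005 0.12 0 0 0 1;0 0.005 0.25 0 0 0 1;0 0.005 0.34 0 0 0 1;0 0.005 0.375 0 0 0 1;0 0.005 0.38 0 0 0 1;0 0.005 0.38 0 0 0 1' | tail -c 130
python3 plan.py 459.2 -241.3 34.5 0.344
```

```text
t: 8.6
ee_pos: [460.7, -241.4, 38.3]
orientation: [1.807, 2.569, 0.0]
ft_force: [0.3, -0.3, -1.7]
width: 11.7
grasp_force: 30.0
ee [ 460.7 -241.4   38.3] ty 0.345 tilt [-5.e-04  4.e-04 -1.e+00] q [-0.51  0.6   1.96 -0.    0.58 -0.85] w 11.7 gf 30.0 ft [ 0.3 -0.3 -1.7] t 8.6
shift [ 0.0028 -0.0067  0.0192] turn [ 0.     -0.      0.0019] world deg -0.06
```

```bash
python3 -m jog '0 0 0.01 0 0 0 1;0 0 0.017 0 0 0 1;0 0 0.019 0 0 0 1;0 0 0.019 0 0 0 1' | tail -c 130
python3 -m jog '0 0.01 0 0 0 0 1;0 0.015 0 0 0 0 1;0 0.02 0 0 0 0 1;0 0.02 0 0 0 0 1'| tail -c 130
python3 plan.py 459.2 -241.3 34.5 0.344
```

```text
t: 9.0
ee_pos: [460.5, -241.3, 34.5]
orientation: [1.807, 2.569, 0.0]
ft_force: [0.2, 0.6, 0.4]
width: 12.0
grasp_force: 30.0
: 9.4
ee_pos: [463.8, -239.9, 34.5]
orientation: [-1.807, -2.57, 0.001]
ft_force: [-4.1, -1.2, 5.3]
width: 12.0
grasp_force: 30.0
ee [ 463.8 -239.9   34.5] ty 0.345 tilt [ 1.e-04 -5.e-04 -1.e+00] q [-0.5   0.61  1.95 -0.    0.58 -0.84] w 12.0 gf 30.0 ft [-4.1 -1.2  5.3] t 9.4
shift [ 0.0014 -0.0241 -0.0002] turn [-0.      0.      0.0022] world deg -0.07
```

```bash
for i in 1 2 3; do python3 -m jog '0 0.005 0 0 0 0 1;0 0.005 0 0 0 0 1;0 0.005 0 0 0 0 1'| grep -E "ee_pos|ft"; done; python3 -c "
from h import *
print(get_obs()['moment'],R.from_rotvec(get_obs()['orientation']).as_matrix().round(3).tolist())"
```

```text
ee_pos: [464.7, -239.6, 34.5]
ft_force: [-4.8, -1.3, 5.7]
ee_pos: [465.6, -239.3, 34.5]
ft_force: [-4.3, -0.9, 6.3]
ee_pos: [466.5, -238.9, 34.5]
ft_force: [-3.9, -0.9, 7.0]
[-0.26262519  0.77535685 -0.011631  ] [[-0.338, 0.941, -0.001], [0.941, 0.338, -0.0], [0.0, -0.001, -1.0]]
```

```bash
for i in 1 2 3; do python3 -m jog '0 0.004 -0.0005 0 0 0 1;0 0.004 -0.0005 0 0 0 1;0 0.004 -0.0005 0 0 0 1'| grep -E "ee_pos|ft"; done; python3 -c "
from h import *
print(get_obs()['moment'])"
```

```text
ee_pos: [466.8, -238.8, 34.5]
ft_force: [-5.9, -2.9, 6.7]
ee_pos: [466.8, -238.8, 34.5]
ft_force: [-9.3, -6.3, 7.5]
ee_pos: [467.0, -238.8, 34.6]
ft_force: [-12.7, -9.7, 9.0]
[-1.71544684  2.13327224  0.04921833]
```

```bash
python3 - <<'E'
from fit import *
P=[]
for n,(u,v) in dict(top=(370,255),side=(270,285)).items():
    im=snap(n); P.append(im[v-50:v+50,u-60:u+60])
    for t in("edge_left","edge_right","rib_top","front_edge"):
        print(n,t,[(w(n,d["xyz"]).round(0).tolist(),round(d["confidence"],2)) for d in pinpoint(t,n)[:2]])
cv2.imwrite("pics/f.png",cv2.resize(cv2.cvtColor(np.hstack(P),4),(800,333),interpolation=cv2.INTER_CUBIC))
E
```

```text
top edge_left [([469.0, -169.0, 4.0], 0.87), ([484.0, 416.0, 3.0], 0.82)]
top edge_right [([577.0, 326.0, -0.0], 0.85)]
top rib_top [([465.0, -239.0, 31.0], 0.89), ([513.0, 354.0, 32.0], 0.56)]
top front_edge [([488.0, -231.0, 11.0], 0.92)]
side edge_left [([473.0, -163.0, 7.0], 0.78), ([544.0, -186.0, 46.0], 0.26)]
side edge_right [([517.0, -289.0, 4.0], 0.6)]
side rib_top [([467.0, -239.0, 33.0], 0.71)]
side front_edge [([495.0, -228.0, 14.0], 0.77)]
```

View pics/f.png

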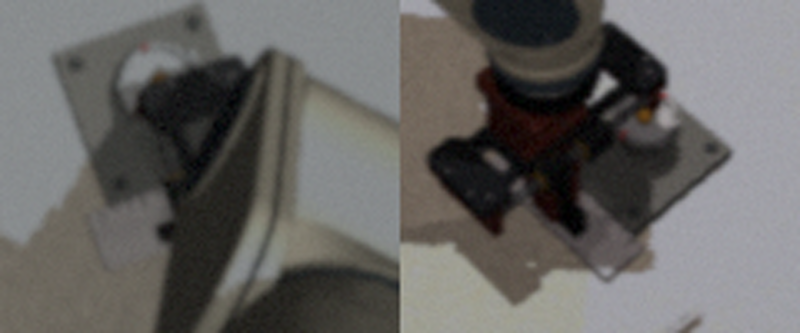

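```bash
python3 -m jog '0 0 0 0 0 0 0.2;0 0 0 0 0 0 0.2;0 0 0 0 0 0 0.2;0 0 0 0 0 0 0.2;0 0 0 0 0 0 0.2' | tail -c 130
python3 -m jog '0 0 -0.1 0 0 0 0.2;0 0 -0.25 0 0 0 0.2;0 0 -0.45 0 0 0 0.2;0 0 -0.65 0 0 0 0.2;0 -0.3 -0.75 0 0 0 0.2;0 -0.5 -0.75 0 0 0 0.2;0 -0.6 -0.75 0 0 0 0.2'|tail -c 130
python3 - <<'E'
from fit import *
P=[]
for n,(u,v) in dict(top=(370,255),side=(270,285)).items():
    im=snap(n); P.append(im[v-50:v+50,u-60:u+60])
    m,c=pick("straightedge",n,[475,-236,10])
    if m is not None: np.save(f"s2_{n}.npy",m); print(n,c,m.sum(),fit({n:m},[475,-236,.345],MODEL["straightedge"]))
    m,c=pick("cradle",n,[555,-207,10])
    if m is not None: print("cr",n,c,m.sum(),fit({n:m},[555,-207,.345],MODEL["cradle"]))
    for t in("edge_left","edge_right","rib_top","front_edge"):
        print(n,t,[(w(n,d["xyz"]).round(0).tolist(),round(d["confidence"],2)) for d in pinpoint(t,n)[:2]])
cv2.imwrite("pics/g.png",cv2.resize(cv2.cvtColor(np.hstack(P),4),(800,333),interpolation=cv2.INTER_CUBIC))
E
```

```text
t: 12.2
ee_pos: [469.4, -237.9, 34.4]
orientation: [1.807, 2.57, 0.0]
ft_force: [-0.2, -0.0, 0.7]
width: 35.0
grasp_force: 0.0
12.9
ee_pos: [353.7, -278.7, 185.2]
orientation: [1.807, 2.569, -0.001]
ft_force: [-0.7, -0.4, -0.4]
width: 35.1
grasp_force: 0.0
top 0.88 1148 (array([ 4.72249348e+02, -2.36913817e+02,  3.41200208e-01]), np.float64(49.56078431372549))
cr top 0.77 1891 (array([ 5.54033647e+02, -2.08325666e+02,  3.59681884e-01]), np.float64(536.5725490196078))
top edge_left [([466.0, -172.0, 5.0], 0.86), ([483.0, 416.0, 5.0], 0.76)]
top edge_right [([576.0, 325.0, -1.0], 0.86), ([516.0, -286.0, 6.0], 0.78)]
top rib_top [([514.0, 353.0, 35.0], 0.96), ([468.0, -240.0, 32.0], 0.74)]
top front_edge [([487.0, -234.0, 9.0], 0.92), ([470.0, -240.0, 34.0], 0.51)]
side 0.72 817 (array([ 4.74417287e+02, -2.33306441e+02,  3.38364336e-01]), np.float64(50.28627450980392))
cr side 0.81 1152 (array([ 5.59382124e+02, -2.03655607e+02,  3.54306475e-01]), np.float64(439.09803921568624))
side edge_left [([693.0, 358.0, 1.0], 0.66)]
side edge_right [([519.0, -287.0, 1.0], 0.77), ([580.0, 324.0, 6.0], 0.58)]
side rib_top [([468.0, -236.0, 33.0], 0.97), ([517.0, -290.0, 4.0], 0.57)]
side front_edge [([496.0, -227.0, 14.0], 0.67)]
```

View pics/g.png

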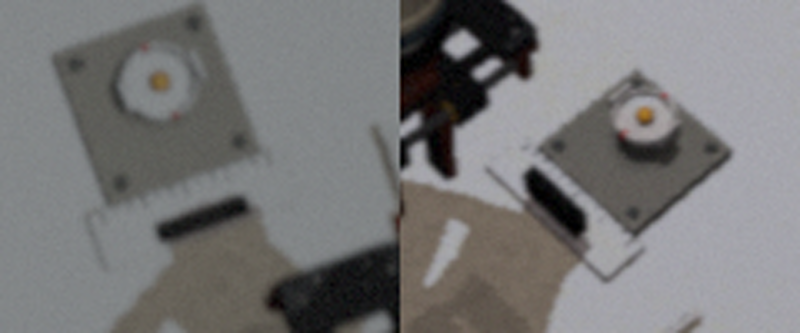

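The bar is flush along the cradle's front edge and roughly centred, within about 1.5 mm. Now I'll measure the caseback from the red marks and the ball.

```bash
cat > cb.py <<'E'
from h import *
C=np.array([555,-207,46.])
def meas(z=0,c=C,N=3):
    P={}
    for n in("top","side"):
        im=np.mean([snap(n).astype(float) for _ in range(N)],0)
        q=proj(n,[c+[0,0,z]])[0]; u0,v0=np.round(q).astype(int); r=16
        s=cv2.resize(im[v0-r:v0+r+1,u0-r:u0+r+1].astype(np.float32),None,fx=8,fy=8,interpolation=cv2.INTER_CUBIC)
        Rr,G,B=s[...,0],s[...,1],s[...,2]
        def cc(sc,k,th):
            m=(sc>th*sc.max()).astype(np.uint8); nl,l,st,ce=cv2.connectedComponentsWithStats(m)
            out=[]
            for i in sorted(range(1,nl),key=lambda i:-sc[l==i].sum())[:k]:
                v,u=np.nonzero(l==i); wt=sc[l==i]; out.append([((u*wt).sum()/wt.sum()+.5)/8-.5+u0-r,((v*wt).sum()/wt.sum()+.5)/8-.5+v0-r])
            return out
        ball=cc(np.clip((Rr+G)/2-B,0,None)*(G-B>15),1,.5); red=cc(np.clip(Rr-G,0,None)*(G-B<25),2,.5)
        b=ray(n,ball,44.6+z)[0]; rd=ray(n,red,46+z); d=rd[0]-rd[1]; a=(np.arctan2(d[1],d[0])+np.pi/2)%np.pi-np.pi/2
        P[n]=(b,rd.mean(0),a)
        print(n,"ball",b.round(1),"mid",rd.mean(0).round(1),"len",np.linalg.norm(d).round(1),"ang",round(a,3),"redpx",np.round(red,1).tolist())
    return P
if __name__=="__main__": meas()
E
python3 cb.py; python3 - <<'E'
from h import *
for n in("top","side"):
    for t in("ear","index","ball_center","caseback"):
        print(n,t,[(w(n,d["xyz"]).round(1).tolist(),round(d["confidence"],2)) for d in pinpoint(t,n)[:2]])
E
```

```text
top ball [ 554.8 -209.    44.6] mid [ 565.8 -203.6   46. ] len 25.0 ang 0.397 redpx [[357.4, 229.1], [352.8, 218.7]]
side ball [ 558.3 -206.1   44.6] mid [ 557.6 -206.7   46. ] len 48.5 ang 0.432 redpx [[276.6, 274.7], [288.8, 263.2]]
top ear [([545.5, -186.9, 48.9], 0.63)]
top index [([573.1, -201.4, 45.9], 0.67)]
top ball_center [([556.3, -211.0, 44.3], 0.45), ([694.8, 349.5, -0.9], 0.31)]
top caseback [([555.3, -211.3, 27.6], 0.71)]
side ear [([694.3, 359.8, 0.3], 0.71), ([543.3, -182.0, 42.2], 0.53)]
side index [([579.8, -201.7, 47.9], 0.6), ([466.5, -235.9, 34.4], 0.26)]
side ball_center [([468.1, -237.6, 34.2], 0.66), ([556.8, -206.1, 46.8], 0.5)]
side caseback [([559.7, -206.5, 30.0], 0.66)]
```

```bash
python3 plan.py 556.1 -207.7 185 -1.15; python3 -m jog '0 0 0 0 0 0.25 -1;0 0 0 0 0 0.5 -1;0 0 0 0 0 0.75 -1;0 0 0 0 0 0.95 -1;0 0 0 0 0 0.95 -1' | tail -c 130;python3 -m jog '0 0 0 0 0 0.25 -1;0 0 0 0 0 0.5 -1;0 0 0 0 0 0.75 -1;0 0 0 0 0 0.95 -1;0 0 0 0 0 0.95 -1' | tail -c 130;python3 -m jog '0 0 0 0 0 0.25 -1;0 0 0 0 0 0.5 -1;0 0 0 0 0 0.75 -1;0 0 0 0 0 0.95 -1;0 0 0 0 0 0.95 -1' | tail -c 130; python3 plan.py 556.1 -207.7 185 -1.15
```

```text
ee [ 356.2 -278.6  184.4] ty 0.345 tilt [-1.e-04  0.e+00 -1.e+00] q [-0.69  0.25  2.04  0.    0.84 -1.04] w 35.2 gf 0.0 ft [ 0.1 -0.1 -0.7] t 14.3
shift [-0.0042  1.0606 -0.003 ] turn [ 2.000e-04 -1.000e-04  2.855e+00] world deg -85.65
t: 14.8
ee_pos: [356.2, -278.6, 184.4]
orientation: [2.385, 2.045, -0.0]
ft_force: [-0.6, 0.0, -1.0]
width: 71.5
grasp_force: 0.0
t: 15.3
ee_pos: [356.2, -278.6, 184.4]
orientation: [-2.813, -1.398, 0.0]
ft_force: [1.3, 0.0, 0.5]
width: 87.6
grasp_force: 0.0
t: 15.8
ee_pos: [356.2, -278.6, 184.4]
orientation: [3.07, 0.665, 0.0]
ft_force: [-0.3, -0.1, -0.1]
width: 87.7
grasp_force: 0.0
ee [ 356.2 -278.6  184.4] ty -1.144 tilt [ 0.  0. -1.] q [-0.69  0.25  2.04 -0.    0.84  0.45] w 87.7 gf 0.0 ft [-0.3 -0.1 -0.1] t 15.8
shift [ 1.0567  0.0912 -0.0031] turn [-0.     -0.      0.0117] world deg -0.35
```

```bash
python3 -m jog '0.15 0.02 0 0 0 0.0117 -1;0.35 0.04 0 0 0 0.0117 -1;0.55 0.06 0 0 0 0.0117 -1;0.75 0.08 0 0 0 0.0117 -1;0.9 0.09 0 0 0 0.0117 -1;1 0.0912 0 0 0 0.0117 -1;1 0.0912 0 0 0 0.0117 -1;1 0.0912 0 0 0 0.0117 -1' | tail -c 130; python3 plan.py 556.1 -207.7 43 -1.15
```

```text
16.6
ee_pos: [545.5, -212.8, 184.0]
orientation: [-3.072, -0.658, 0.002]
ft_force: [0.4, -1.2, 0.8]
width: 87.5
grasp_force: 0.0
ee [ 545.5 -212.8  184. ] ty -1.149 tilt [-9.e-04 -6.e-04 -1.e+00] q [-0.39  0.44  1.76 -0.    0.95  0.76] w 87.5 gf 0.0 ft [ 0.4 -1.2  0.8] t 16.6
shift [ 0.0593 -0.0012  0.7048] turn [0.     0.     0.0019] world deg -0.06
```

```bash
python3 -m jog '0.055 -0.0012 0 0 0 0.002 -1;0.055 -0.0012 0.1 0 0 0.002 -1;0.055 -0.0012 0.25 0 0 0.002 -1;0.055 -0.0012 0.4 0 0 0.002 -1;0.055 -0.0012 0.45 0 0 0.002 -1;0.055 -0.0012 0.45 0 0 0.002 -1;0.055 -0.0012 0.45 0 0 0.002 -1' | tail -c 130; python3 plan.py 556.1 -207.7 43 -1.15; python3 - <<'E'
from h import *
P=[]
for n,(u,v) in dict(top=(362,235),side=(281,265)).items():
    im=snap(n); P.append(im[v-45:v+45,u-45:u+45])
cv2.imwrite("pics/k.png",cv2.resize(cv2.cvtColor(np.hstack(P),4),(800,400),interpolation=cv2.INTER_CUBIC))
E
```

```text
t: 17.3
ee_pos: [556.5, -208.8, 95.3]
orientation: [3.073, 0.649, 0.001]
ft_force: [0.2, -0.2, 0.3]
width: 87.6
grasp_force: 0.0
ee [ 556.5 -208.8   95.3] ty -1.154 tilt [ 8.e-04  8.e-04 -1.e+00] q [-0.38  0.57  1.78  0.    0.79  0.78] w 87.6 gf 0.0 ft [ 0.2 -0.2  0.3] t 17.3
shift [ 2.000e-04 -5.900e-03  2.616e-01] turn [ 0.      0.     -0.0086] world deg 0.26
```

View pics/k.png

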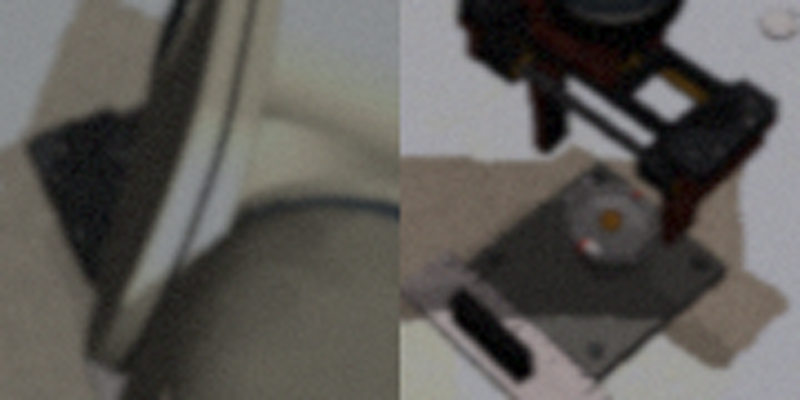

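```bash
python3 -c "
from h import *
print(ray('side',[[269.3,253.8],[299,274],[284.2,263.9]],78.3).round(1), proj('side',[[556.5,-208.8,78.3]]).round(1))
d=np.array([np.cos(-1.154),np.sin(-1.154),0])
for e in(44,51,57): print(e,proj('side',[[556.5,-208.8,78.3]+e*d,[556.5,-208.8,78.3]-e*d]).round(1))"
```

```text
[[ 535.7 -169.9   78.3]
 [ 579.  -258.1   78.3]
 [ 557.8 -214.8   78.3]] [[282.8 262.3]]
44 [[295.8 271.9]
 [270.2 253.1]]
51 [[297.9 273.4]
 [268.2 251.6]]
57 [[299.7 274.8]
 [266.5 250.4]]
```

```bash
python3 -m jog '0 -0.006 0.1 0 0 -0.0086 -1;0 -0.006 0.2 0 0 -0.0086 -1;0 -0.006 0.255 0 0 -0.0086 -1;0 -0.006 0.2616 0 0 -0.0086 -1;0 -0.006 0.2616 0 0 -0.0086 -1' | tail -c 130
python3 -m jog '0 0 0 0 0 0 -0.45;0 0 0 0 0 0 -0.45;0 0 0 0 0 0 -0.45;0 0 0 0 0 0 -0.45;0 0 0 0 0 0 -0.45' | tail -c 130
python3 plan.py 556.1 -207.7 43 -1.15
python3 - <<'E'
from h import *
im=snap("side");u,v=281,270
cv2.imwrite("pics/l.png",cv2.resize(cv2.cvtColor(im[v-30:v+30,u-35:u+35],4),(700,600),interpolation=cv2.INTER_CUBIC))
E
```

```text
t: 17.9
ee_pos: [555.9, -207.4, 42.6]
orientation: [3.072, 0.656, 0.001]
ft_force: [0.1, -0.4, -0.6]
width: 87.8
grasp_force: 0.0
t: 18.4
ee_pos: [555.6, -207.3, 42.3]
orientation: [3.072, 0.656, 0.0]
ft_force: [0.5, -0.5, 0.5]
width: 64.2
grasp_force: 0.0
ee [ 555.6 -207.3   42.3] ty -1.15 tilt [ 2.e-04  2.e-04 -1.e+00] q [-0.38  0.66  1.79  0.    0.69  0.77] w 64.2 gf 0.0 ft [ 0.5 -0.5  0.5] t 18.4
shift [ 0.0015  0.003  -0.0037] turn [-0.     -0.      0.0001] world deg -0.0
```

View pics/l.png

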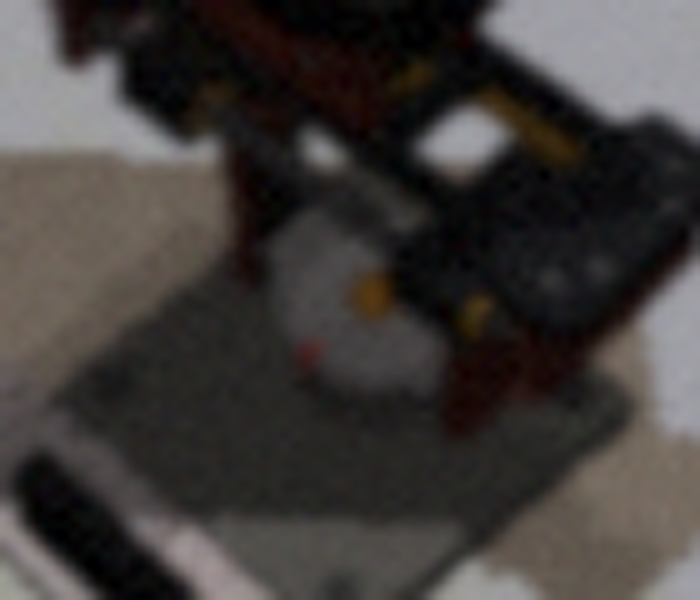

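```bash
python3 -m jog '0 0 0 0 0 0 -0.41;0 0 0 0 0 0 -0.40;0 0 0 0 0 0 -0.38;0 0 0 0 0 0 -0.38' | grep -E "ee_pos|ft|width|grasp"
python3 -m jog '0 0 0 0 0 0 -0.37;0 0 0 0 0 0 -0.36;0 0 0 0 0 0 -0.35;0 0 0 0 0 0 -0.34;0 0 0 0 0 0 -0.34' | grep -E "ee_pos|ft|width|grasp"
python3 -m jog '0 0 0 0 0 0 -0.33;0 0 0 0 0 0 -0.32;0 0 0 0 0 0 -0.31;0 0 0 0 0 0 -0.31;0 0 0 0 0 0 -0.31' | grep -E "ee_pos|ft|width|grasp"
```

```text
ee_pos: [555.4, -207.2, 42.0]
ft_force: [-0.0, 0.7, 0.3]
width: 60.6
grasp_force: 0.0
ee_pos: [555.5, -207.3, 42.1]
ft_force: [0.2, 0.5, -0.1]
width: 58.9
grasp_force: 0.0
ee_pos: [555.5, -207.3, 42.1]
ft_force: [1.3, 0.0, -0.3]
width: 57.9
grasp_force: 0.0
```

```bash
python3 -m jog '0 0 0 0 0 0 -0.305;0 0 0 0 0 0 -0.30;0 0 0 0 0 0 -0.295;0 0 0 0 0 0 -0.29;0 0 0 0 0 0 -0.285;0 0 0 0 0 0 -0.28;0 0 0 0 0 0 -0.275;0 0 0 0 0 0 -0.27' | grep -E "ee_pos|ft|width|grasp"
python3 -m jog '0 0 0 0 0 0 -0.26;0 0 0 0 0 0 -0.25;0 0 0 0 0 0 -0.24;0 0 0 0 0 0 -0.22;0 0 0 0 0 0 -0.2;0 0 0 0 0 0 -0.2' | grep -E "ee_pos|ft|width|grasp"; python3 plan.py 556.1 -207.7 43 -1.15
```

```text
ee_pos: [555.5, -207.3, 42.1]
ft_force: [0.4, -0.2, 0.4]
width: 56.5
grasp_force: 7.7
ee_pos: [555.5, -207.3, 42.1]
ft_force: [-0.1, -0.2, -0.2]
width: 55.7
grasp_force: 30.0
ee [ 555.5 -207.3   42.1] ty -1.15 tilt [ 0.e+00  1.e-04 -1.e+00] q [-0.38  0.66  1.79 -0.    0.69  0.77] w 55.7 gf 30.0 ft [-0.1 -0.2 -0.2] t 21.2
shift [ 0.002   0.0031 -0.0046] turn [ 0.  0. -0.] world deg 0.0
```

```bash
python3 -m jog '0 0 -0.005 0 0 0 -0.2;0 0 -0.02 0 0 0 -0.2;0 0 -0.045 0 0 0 -0.2;0 0 -0.075 0 0 0 -0.2;0 0 -0.105 0 0 0 -0.2;0 0 -0.13 0 0 0 -0.2;0 0 -0.145 0 0 0 -0.2;0 0 -0.15 0 0 0 -0.2' | grep -E "ee_pos|ft|width|grasp"
python3 plan.py 555.5 -207.3 140 0.342; python3 - <<'E'
from h import *
for n in("top","side"):
    get_image(n)
    for t in("ear","index","ball_center","caseback"):
        print(n,t,[(w(n,d["xyz"]).round(1).tolist(),round(d["confidence"],2)) for d in pinpoint(t,n)[:2]])
E
```

```text
ee_pos: [555.7, -207.3, 72.6]
ft_force: [-0.2, 0.4, -1.3]
width: 55.6
grasp_force: 30.0
ee [ 555.7 -207.3   72.6] ty -1.15 tilt [ 5.e-04  5.e-04 -1.e+00] q [-0.38  0.61  1.79 -0.    0.74  0.77] w 55.6 gf 30.0 ft [-0.2  0.4 -1.3] t 22.1
shift [-0.0006 -0.0004 -0.3369] turn [ 1.4000e-03  1.5000e-03 -2.8494e+00] world deg 85.48
top ear []
top index [([701.0, -325.8, -5.8], 0.53)]
top ball_center []
top caseback []
side ear [([739.0, -9.5, 3.0], 0.21)]
side index [([577.5, -199.4, 71.8], 0.7)]
side ball_center [([474.2, -162.8, 4.1], 0.59), ([514.5, -291.1, 1.4], 0.48)]
side caseback [([558.8, -206.4, 65.5], 0.7), ([741.2, -11.3, -1.8], 0.34)]
```

```bash
python3 -m jog '0 0 -0.01 0 0 0 -0.2;0 0 -0.035 0 0 0 -0.2;0 0 -0.07 0 0 0 -0.2;0 0 -0.11 0 0 0 -0.2;0 0 -0.145 0 0 0 -0.2;0 0 -0.17 0 0 0 -0.2;0 0 -0.185 0 0 0 -0.2;0 0 -0.19 0 0 0 -0.2' | grep -E "ee_pos|ft|width|grasp"
python3 -m jog '0 0 -0.01 0 0 0 -0.2;0 0 -0.03 0 0 0 -0.2;0 0 -0.06 0 0 0 -0.2;0 0 -0.09 0 0 0 -0.2;0 0 -0.115 0 0 0 -0.2;0 0 -0.135 0 0 0 -0.2;0 0 -0.145 0 0 0 -0.2;0 0 -0.15 0 0 0 -0.2' | grep -E "ee_pos|ft|width|grasp"
python3 plan.py 555.5 -207.3 140 0.342; python3 - <<'E'
from cb import *
im=get_image("side")
print([(w("side",d["xyz"]).round(1).tolist(),round(d["confidence"],2)) for t in("index","ball_center","caseback") for d in pinpoint(t,"side")[:2]])
E
```

```text
ee_pos: [555.6, -207.3, 110.5]
ft_force: [0.2, 0.0, 0.1]
width: 55.7
grasp_force: 30.0
ee_pos: [555.5, -207.3, 140.3]
ft_force: [0.5, -0.1, -0.6]
width: 55.9
grasp_force: 30.0
ee [ 555.5 -207.3  140.3] ty -1.15 tilt [ 2.e-04  2.e-04 -1.e+00] q [-0.38  0.51  1.77 -0.    0.87  0.77] w 55.9 gf 30.0 ft [ 0.5 -0.1 -0.6] t 24.1
shift [-0.0001 -0.      0.0017] turn [ 6.0000e-04  7.0000e-04 -2.8494e+00] world deg 85.48
[([577.7, -196.6, 145.1], 0.53), ([558.7, -204.4, 144.8], 0.57), ([557.4, -205.1, 130.7], 0.58)]
```

```bash
for i in 1 2 3 4; do :; done
python3 -m jog '0 0 0 0 0 -0.02 -0.2;0 0 0 0 0 -0.08 -0.2;0 0 0 0 0 -0.18 -0.2;0 0 0 0 0 -0.32 -0.2;0 0 0 0 0 -0.46 -0.2;0 0 0 0 0 -0.6 -0.2;0 0 0 0 0 -0.7 -0.2;0 0 0 0 0 -0.75 -0.2' | grep -E "ee_pos|width|grasp"
python3 -m jog '0 0 0 0 0 -0.04 -0.2;0 0 0 0 0 -0.12 -0.2;0 0 0 0 0 -0.24 -0.2;0 0 0 0 0 -0.38 -0.2;0 0 0 0 0 -0.52 -0.2;0 0 0 0 0 -0.64 -0.2;0 0 0 0 0 -0.72 -0.2;0 0 0 0 0 -0.75 -0.2' | grep -E "ee_pos|width|grasp"
python3 -m jog '0 0 0 0 0 -0.04 -0.2;0 0 0 0 0 -0.12 -0.2;0 0 0 0 0 -0.24 -0.2;0 0 0 0 0 -0.38 -0.2;0 0 0 0 0 -0.52 -0.2;0 0 0 0 0 -0.64 -0.2;0 0 0 0 0 -0.72 -0.2;0 0 0 0 0 -0.75 -0.2' | grep -E "ee_pos|width|grasp"
python3 plan.py 555.5 -207.3 140 0.342
```

```text
ee_pos: [555.4, -207.2, 139.9]
width: 55.7
grasp_force: 30.0
ee_pos: [555.4, -207.3, 140.0]
width: 55.6
grasp_force: 30.0
ee_pos: [555.5, -207.3, 140.0]
width: 55.7
grasp_force: 30.0
ee [ 555.5 -207.3  140. ] ty 0.029 tilt [ 0. -0. -1.] q [-0.38  0.51  1.77  0.    0.87 -0.41] w 55.7 gf 30.0 ft [ 0.6  0.1 -0.6] t 26.8
shift [-0.0002  0.0002  0.0001] turn [ 0.     -0.     -0.5978] world deg 17.93
```

```bash
python3 -m jog '0 0 0 0 0 -0.03 -0.2;0 0 0 0 0 -0.1 -0.2;0 0 0 0 0 -0.2 -0.2;0 0 0 0 0 -0.32 -0.2;0 0 0 0 0 -0.44 -0.2;0 0 0 0 0 -0.53 -0.2;0 0 0 0 0 -0.58 -0.2;0 0 0 0 0 -0.598 -0.2' | grep -E "ee_pos|width|grasp"
python3 -m jog '0 0 0 0 0 0 -0.2;0 0 0 0 0 0 -0.2;0 0 0 0 0 0 -0.2;0 0 0 0 0 0 -0.2;0 0 0 0 0 0 -0.2' | grep -E "ee_pos|width|grasp"
python3 plan.py 555.5 -207.3 140 0.342;  python3 - <<'E'
from fit import *
im=snap("side");top=snap("top")
for n in("top","side"):
  print(n,[(t,w(n,d["xyz"]).round(1).tolist(),round(d["confidence"],2)) for t in("index","ball_center","caseback","rib_top","edge_left","edge_right") for d in pinpoint(t,n)[:2]])
  m,c=pick("straightedge",n,[475,-236,10])
  if m is not None: print(n,c,m.sum(),fit({n:m},[475,-236,.345],MODEL["straightedge"]))
u,v=proj("side",[[540,-215,100]])[0].astype(int)
cv2.imwrite("pics/z.png",cv2.resize(cv2.cvtColor(im[v-50:v+60,u-60:u+60],4),(650,596),interpolation=cv2.INTER_CUBIC))
E
```

```text
ee_pos: [555.5, -207.2, 140.0]
width: 55.8
grasp_force: 30.0
ee_pos: [555.5, -207.3, 140.1]
width: 55.6
grasp_force: 30.0
ee [ 555.5 -207.3  140.1] ty 0.341 tilt [-0. -0. -1.] q [-0.38  0.51  1.77 -0.    0.87 -0.72] w 55.6 gf 30.0 ft [ 0.3 -0.1 -0.7] t 28.1
shift [-0.0002  0.      0.0003] turn [-0.     -0.     -0.0017] world deg 0.05
top [('ball_center', [467.3, -169.3, 5.6], 0.68), ('rib_top', [512.3, 354.2, 36.7], 0.94), ('edge_left', [484.2, 411.8, 5.0], 0.83), ('edge_left', [467.3, -167.4, 2.0], 0.57), ('edge_right', [573.4, 326.9, 1.3], 0.67)]
side [('index', [549.2, -185.5, 144.9], 0.78), ('ball_center', [703.2, -324.9, 0.7], 0.52), ('ball_center', [556.5, -205.0, 146.9], 0.51), ('caseback', [556.6, -205.8, 131.8], 0.64), ('caseback', [532.2, -212.7, 142.0], 0.31), ('rib_top', [467.4, -236.3, 36.9], 0.79), ('rib_top', [518.4, 349.6, 35.6], 0.74), ('edge_left', [486.0, 417.6, 3.4], 0.7), ('edge_left', [472.9, -164.5, 3.4], 0.65), ('edge_right', [578.9, 323.2, 8.0], 0.71), ('edge_right', [517.7, -289.5, 5.8], 0.56)]
side 0.56 730 (array([ 4.74678621e+02, -2.32365462e+02,  3.49627394e-01]), np.float64(78.52941176470588))
```

View pics/z.png

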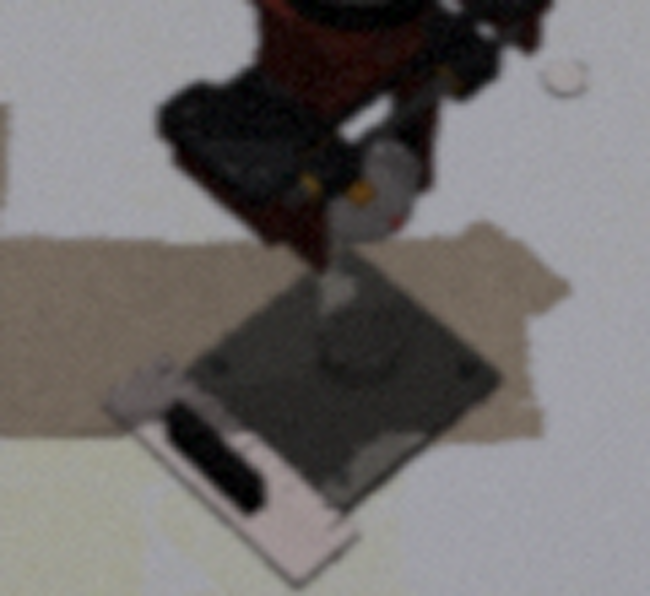

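The last crop shows the caseback held above the cradle, with the ball centred at (360,192) and a red mark at (396,220), so the index line runs along the bar. The bar is still flush on the base's front edge.

```bash
python3 -c "
from workcell import close_job; print(close_job())"
```

```text
the job is handed in; nothing more can be done
None
```

The job is handed in at about 28 s on the robot's clock. The straightedge lies flush and about centred on the cradle's front edge. The caseback is held level and at rest above the cradle, underside about 128 mm up, its index line parallel to the straightedge and the ball in the centre.

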